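# Free the screen on the optical bench and run it up to the stop

## Robot

A 7-joint arm with a two-finger parallel gripper is mounted at the origin on the work surface. World frame = base frame: x ahead of the robot, y to its left, z up, the work surface at z = 0. Lengths are in m, angles in rad, forces in N, time in s.
With the tool pointing down it reaches from about 0.35 to 0.9 m from the base axis. Payload 8.1 kg.
Tool frame: the origin (TCP) lies between the finger pads; the fingertips stand 14 mm ahead of it and the grasp point (between the pads) lies 5 mm behind it; x points along the fingers, y is the direction in which the jaws open and shut, and the axes are right-handed (so a half turn about x gives the same grasp; the last joint's range is limited). The gripper opens to 85 mm and grips with 20 to 120 N. Pads are 22 mm wide; open, the fingers measure 114 mm over their backs; the gripper's body (76 mm by 85 mm) begins 54 mm behind the grasp point. The pads swing forward as they close: fully open they stand 13 mm farther back than shut.
Start: joints at [1.218, 0.434, 0.025, 1.573, -0.012, 1.134, -0.075], TCP at [0.154, -0.606, 0.245] pointing down, gripper open.
Joint ranges: [-2.62, 2.62], [-0.44, 2.09], [-1.27, 1.32], [0.08, 2.57], [-1.32, 4.46], [0.12, 2], [-2.74, 2.74]. Speed limits (rad/s): [2.22, 2.22, 3.01, 3.01, 3.14, 3.14, 3.14].

## Interface

Orientations are given as a unit quaternion [w, x, y, z].
In Python, from workcell import manip gives the robot as it stands.
- The arm moves only by the tool arm_command, never from a script. Its argument "motion" is text: rows parted by semicolons, each of 5 numbers parted by spaces: the closure, from 0 (fully open) to 1 (shut), then the shift along the tool's x, y, z in mm, then the turn about the tool's x in degrees. In form: jaw x y z turn; .... A call has 1 to 5 rows; each row shifts and turns the pose as measured when the row begins, along the tool's axes as they then stand; what a row does not reach is not made up. A row lasts 1/12 s, in which the tool goes at most 41.7 mm and 7.16 degrees, less where a joint would pass 70% of its speed; a pose out of reach is approached as far as the arm can. A call with a gripper value outside its range is refused whole. The fingers move at their own pace and stop on an object; the grip force is fixed at half the most. Time passes only in rows, so rows that do not move let the fingers close. It gives the time, the measured TCP pose, the force and the opening at its end, in the units of the state.
- manip.get_obs(): the state, without advancing time (a new reading comes with each control period).
- manip.read_camera(name): name is "side" or "top" or "wrist"; returns (picture, depth): 384x512x3 uint8, blue, green, red; 384x512 float32, m along the optical axis (not along the pixel's ray), 0 where there is no reading.
- manip.camera_params(name): a dict with "intrinsics" (3x3 intrinsics, pixels), "rvec" (rotation vector, rad) and "tvec" (3), from world to camera coordinates, as OpenCV has them; the wrist camera has in their place "tool_from_camera" (4x4, takes a point from camera to tool coordinates, whose origin is the TCP and whose axes are the tool frame's). Camera axes: x right, y down, z forward; pixel columns grow to the right and rows downward; lengths in m; the calibration is good to about 2 mm. A picture is of the moment at which its call begins: read the wrist's pose just before it. camera_params takes no time and is no camera call.
- manip.close_job(): hands the job in, once; it reports no verdict.
The state is a dict: "time": time; "joint_positions": joint angles; "joint_vel": joint speeds; "tau": joint torques, N m; "ee_pos": TCP position; "ee_rot": TCP orientation; "ft_force": force on the tool from outside, world axes, zero at the start; "ft_torque": the same for the moment, N m; "gripper_width": finger opening in m.
Only numpy, scipy, OpenCV 4.12 (cv2) and the standard library are available. Lean on these libraries where they do the work, as an engineer would, in place of code of your own. Each camera call takes 0.05 s, during which the arm holds its last target.

## Task

Slide the white screen along the optical bench, towards the lens, until its saddle is fully up against the metal stop, and let go of it there. The small black catch on the screen's saddle may or may not be holding it, and nothing shows which: only trying the screen tells. If it is held, push the catch across to the other end of its slot and slide the screen then.

Things in the scene. Friction and masses are not known exactly. Their poses are not given: they have to be found in the camera images.
- screen_top (a point): Mid top edge of the white upright screen, 130 mm above the table: a plate 10 mm thick (along the rail), 70 mm wide, 55 mm high, fixed on a grey saddle 80 mm across x 110 mm along the rail, flat top 75 mm above the table, whose middle is 12 mm behind the screen (-y). Push or pinch the plate. Axes: y along the rail towards stop and lens (the way to go), x across, away from the robot, z up.
- screen (a joint): Travel of the screen's saddle along the fixed rail, m: 0 at the start, 0.12 against the steel collar that is the stop. Beyond the stop a lens in a round black ring (top 154 mm up) and a dark lamp box, all fixed. Friction about 1.5 N; stays where left. While the catch holds it, it gives only 2 to 5 mm, then stands firm; 7 N of push is enough to tell.
- catch_top (a point): Mid top of the catch: an upright black knob 14 x 14 mm, 22 mm high, on the screen's saddle (this point 97 mm above the table), in a bright metal slot plate across the rail, 48 mm behind the screen (-y, the side away from the lens). It rides along with the saddle. Axes as screen_top. The like knob on the lens's saddle is fixed and has no part in this.
- catch (a joint): Position of the catch in its slot, m: 0 at the end nearest the robot, 0.02 at the far end; grows along +x of catch_top. Starts within 2 mm of 0. Friction about 1.5 N; stays where pushed. At one end the saddle is held, at the other free; which is which varies and cannot be seen: only trying the screen tells.

How it is judged:
At the end, for the whole second after the job is handed in: The screen's saddle is up against the stop (within 12 mm) and at rest, whichever way the catch then stands (value of joint screen above 0.108 m and velocity of joint screen between -0.01 and 0.01 m/s); the robot touches nothing.
It also fails if it takes over 48 s, if anything falls off the work surface, if the arm or the gripper's body presses on something with over 40 N, if the wrist force passes 120 N, or if a joint passes its speed limit or range.

## Working session

There is one attempt and no reset: what is moved stays moved. The work goes in short steps, Python scripts to look and compute and a tool call to move; the robot and the scene stay as the last step left them, time stands still between calls to the robot, and variables do not carry over. Pictures are saved under pics/ and viewed, and the job is handed in when it is done.

Besides the shell and the picture viewer there is one more tool, called after "Emit:" as name(argument=value, ...), one argument or row to a line, values as JSON. arm_command: Moves the arm, as the interface text tells. Its arguments: {"type":"object","properties":{"motion":{"type":"string"}},"required":["motion"]}

```bash
mkdir -p pics; python3 - <<'E'
from workcell import manip
import cv2,numpy as np
o=manip.get_obs();print({k:np.round(o[k],3) for k in o})
for n in("side","top"):
    p,d=manip.read_camera(n);cv2.imwrite(f"pics/{n}0.png",p);np.save(f"{n}0.npy",d);print(manip.camera_params(n))
print(manip.camera_params("wrist"))
E
```

```text
{'time': np.float64(0.0), 'joint_positions': array([ 1.218,  0.435,  0.025,  1.574, -0.012,  1.134, -0.075]), 'joint_vel': array([ 0.001, -0.001,  0.001, -0.001, -0.002, -0.001,  0.001]), 'tau': array([-1.0000e-03, -6.7048e+01,  1.0250e+00, -3.1621e+01,  1.6000e-02,
        1.3000e-02, -0.0000e+00]), 'ee_pos': array([ 0.154, -0.605,  0.245]), 'ee_rot': array([-0.088, -0.701, -0.089,  0.702]), 'ft_force': array([-1.106,  0.637,  0.297]), 'ft_torque': array([ 0.018, -0.007, -0.005]), 'gripper_width': np.float64(0.085)}
{'intrinsics': array([[372.10450432,   0.        , 257.0424323 ],
       [  0.        , 372.10450432, 190.47074211],
       [  0.        ,   0.        ,   1.        ]]), 'rvec': array([ 0.6056453 , -2.69242725,  1.08770602]), 'tvec': array([0.48383752, 0.28287433, 0.53495239])}
{'intrinsics': array([[431.33107997,   0.        , 255.18917217],
       [  0.        , 431.33107997, 187.19468827],
       [  0.        ,   0.        ,   1.        ]]), 'rvec': array([ 2.16306444, -2.1706604 ,  0.10011209]), 'tvec': array([-0.01497782,  0.57629747,  0.72360405])}
{'intrinsics': array([[278.23357606,   0.        , 258.8357365 ],
       [  0.        , 278.23357606, 194.10740716],
       [  0.        ,   0.        ,   1.        ]]), 'tool_from_camera': array([[-3.00836639e-04, -3.00426659e-01,  9.53804871e-01,
        -1.28638853e-01],
       [ 9.99999818e-01,  4.08060060e-04,  4.43936404e-04,
        -3.35026371e-04],
       [-5.22580004e-04,  9.53804831e-01,  3.00426481e-01,
        -7.62135128e-02],
       [ 0.00000000e+00,  0.00000000e+00,  0.00000000e+00,
         1.00000000e+00]])}
```

View pics/side0.png

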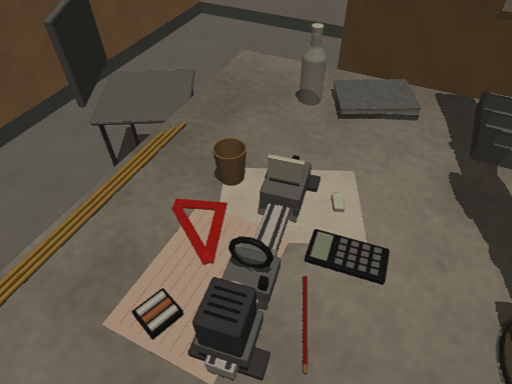

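View pics/top0.png

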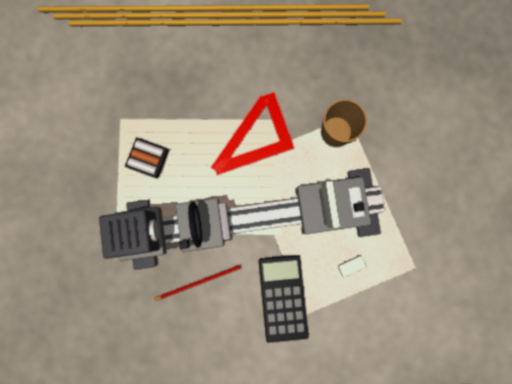

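The top view shows the white screen plate near (333,205), the catch near (358,206), the stop collar near (225,218) and the lens ring at (196,223). Next I'll turn these into positions.

```bash
cat > h.py <<'E'
import numpy as np,cv2
from workcell import manip
def ray(n,px,z):
    c=manip.camera_params(n);R=cv2.Rodrigues(c["rvec"])[0];t=c["tvec"];K=c["intrinsics"]
    o=-R.T@t;d=R.T@np.linalg.inv(K)@np.array([px[0],px[1],1.]);s=(z-o[2])/d[2];return o+s*d
def cloud(n,d):
    c=manip.camera_params(n);R=cv2.Rodrigues(c["rvec"])[0];t=c["tvec"];K=c["intrinsics"]
    v,u=np.indices(d.shape);P=np.stack([(u-K[0,2])/K[0,0]*d,(v-K[1,2])/K[1,1]*d,d],-1)
    return (P-t)@R
E
python3 - <<'E'
from h import *
p=cv2.imread("pics/top0.png");d=np.load("top0.npy");P=cloud("top",d)
im=cv2.resize(p[160:260,280:400],None,fx=6,fy=6,interpolation=cv2.INTER_CUBIC);cv2.imwrite("pics/c0.png",im)
def rect(m):
    q=P[m];print(m.sum(),q.mean(0).round(4));c=np.argwhere(m)[:,::-1].astype(np.float32);r=cv2.minAreaRect(c);print(r);return r
z=P[...,2];u=np.indices(d.shape)[1];v=np.indices(d.shape)[0]
reg=(u>290)&(u<390)&(v>160)&(v<250)
rs=rect(reg&(z>.115)&(z<.145))
r=rect(reg&(z>.065)&(z<.085))
for b in cv2.boxPoints(r):print(ray("top",b,.075).round(4))
print("scr",ray("top",rs[0],.13).round(4));[print(ray("top",b,.13).round(4)) for b in cv2.boxPoints(rs)]
r=rect(reg&(z>.088)&(z<.108)&(u>348));print(ray("top",r[0],.097))
r=rect((u>170)&(u<222)&(v>190)&(v<255)&(z>.06)&(z<.085))
E
```

```text
380 [ 0.5397 -0.133   0.1283]
((331.93511962890625, 204.5891876220703), (46.476844787597656, 8.214029312133789), 81.02737426757812)
2692 [ 0.5412 -0.1448  0.075 ]
((333.989990234375, 205.42999267578125), (48.931793212890625, 68.3065185546875), 81.8698959350586)
[ 0.5732 -0.0853  0.075 ]
[ 0.5887 -0.1961  0.075 ]
[ 0.5097 -0.205   0.075 ]
[ 0.4945 -0.0954  0.075 ]
scr [ 0.5394 -0.1328  0.13  ]
[ 0.5732 -0.1219  0.13  ]
[ 0.5751 -0.1341  0.13  ]
[ 0.5061 -0.1435  0.13  ]
[ 0.5042 -0.1314  0.13  ]
83 [ 0.5375 -0.1817  0.0963]
((359.5, 207.0), (8.0, 9.0), 90.0)
[ 0.5374312  -0.18165377  0.097     ]
1556 [0.5129 0.0696 0.0748]
((200.76156616210938, 224.5923309326172), (49.4898567199707, 45.520748138427734), 82.87498474121094)
```

View pics/c0.png

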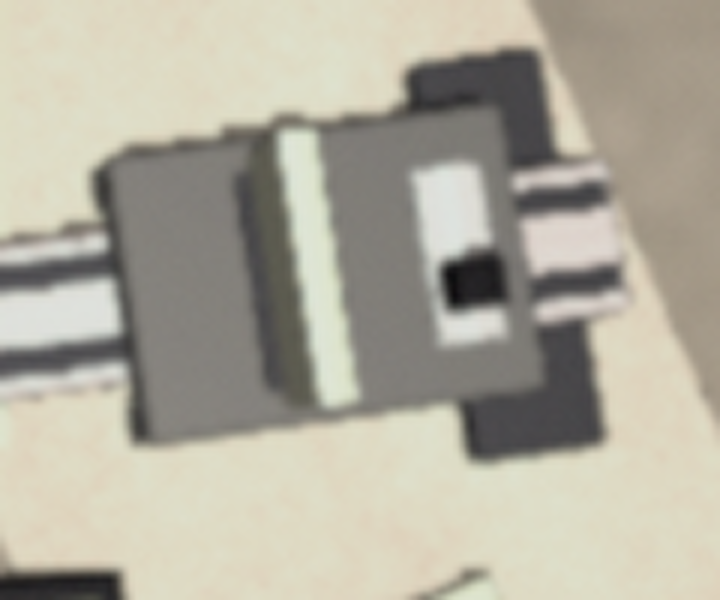

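```bash
cat >> h.py <<'E'
from scipy.spatial.transform import Rotation as Rn
E_=np.array([-.135,.991,0]);C_=np.array([.991,.135,0]);S0=np.array([.5395,-.133,.13])
def st():
    o=manip.get_obs();w,x,y,z=o["ee_rot"];return o,Rn.from_quat([x,y,z,w]).as_matrix()
def go(along,cross,ztip):
    o,R=st();tgt=S0+along*E_+cross*C_;tgt[2]=ztip+.014
    dl=tgt-o["ee_pos"]; print("t",o["time"].round(2),"shift tool mm",(R.T@dl*1000).round(1))
    r=o["ee_pos"]-S0;print("along,cross,tipz",(r@E_).round(4),(r@C_).round(4),(o["ee_pos"][2]-.014).round(4),"F a,c,z",(o["ft_force"]@E_).round(2),(o["ft_force"]@C_).round(2),o["ft_force"][2].round(2))
    # turn about tool x to bring tool y along cross
    for s in(1,-1):
        c=R.T@(s*C_);print("turn to y=%d C"%s,np.degrees(np.arctan2(c[2],c[1])).round(1))
    print("x axis",R[:,0].round(3),"y",R[:,1].round(3),"q7",o["joint_positions"].round(2),"w",o["gripper_width"])
E
python3 -c "
from h import *
go(-.022,0,.2)"
```

```text
Traceback (most recent call last):
  File "h.py", line 16, in go
    dl=tgt-o["ee_pos"]; print("t",o["time"].round(2),"shift tool mm",(R.T@dl*1000).round(1))
                                  ^^^^^^^^^^^^^^^
AttributeError: 'float' object has no attribute 'round'
```

```bash
sed -i 's/o\["time"\].round(2)/round(float(o["time"]),2)/' h.py
python3 -c "
from h import *
go(-.022,0,.2)"
```

```text
t 0.1 shift tool mm [  31.  -340.4 -487.4]
along,cross,tipz -0.4159 -0.4454 0.2306 F a,c,z 0.52 -0.0 -0.33
turn to y=1 C -83.4
turn to y=-1 C 96.6
x axis [-0.001  0.001 -1.   ] y [ 0.247 -0.969 -0.001] q7 [ 1.22  0.44  0.02  1.57 -0.01  1.13 -0.08] w 0.08562286999421978
```

Emit:
arm_command(
  motion="1 0 -22 -32 6.6; 1 0 -22 -32 0; 1 0 -22 -32 0; 1 0 -22 -32 0; 1 0 -22 -32 0",
)

```text
time: 0.52
ee_pos: [0.2885, -0.4741, 0.2412]
ee_rot: [-0.039, -0.703, -0.04, 0.709]
ft_force: [0.8, -0.1, 0.0]
gripper_width: 0.026
```

```bash
python3 -c "
from h import *
go(-.035,0,.2)"
```

```text
t 0.52 shift tool mm [  25.5 -275.9 -288.5]
along,cross,tipz -0.3041 -0.2948 0.2272 F a,c,z -0.22 0.82 0.01
turn to y=1 C -91.4
turn to y=-1 C 88.6
x axis [-0.008  0.001 -1.   ] y [ 0.112 -0.994 -0.002] q7 [ 0.93  0.33 -0.01  1.75  0.01  1.07 -0.54] w 0.02595581969007985
```

Emit:
arm_command(
  motion="1 0 -28 -29 -1.4; 1 0 -28 -29 0; 1 0 -28 -29 0; 1 0 -28 -29 0; 1 0 -28 -29 0",
)

```text
time: 0.93
ee_pos: [0.4172, -0.3097, 0.2392]
ee_rot: [-0.047, -0.702, -0.049, 0.709]
ft_force: [1.2, -1.4, -0.6]
gripper_width: -0.0001
```

Emit:
arm_command(
  motion="1 0 -28 -29 0; 1 0 -28 -29 0; 1 0 -28 -29 0; 1 0 -15 -20 0; 1 0 0 0 0",
)

```text
time: 1.35
ee_pos: [0.516, -0.1821, 0.2376]
ee_rot: [-0.05, -0.702, -0.055, 0.708]
ft_force: [0.1, -0.7, -0.6]
gripper_width: -0.0005
```

```bash
python3 -c "
from h import *
go(-.033,0,.102)"
```

```text
t 1.35 shift tool mm [121.5 -11.2 -31. ]
along,cross,tipz -0.0455 -0.0299 0.2236 F a,c,z -0.68 -0.01 -0.62
turn to y=1 C -89.3
turn to y=-1 C 90.7
x axis [-0.009  0.006 -1.   ] y [ 0.147 -0.989 -0.007] q7 [ 0.38  0.33 -0.18  1.75  0.06  1.07 -1.24] w -0.00048250343295465315
```

Emit:
arm_command(
  motion="1 20 -6 -16 0; 1 30 -5 -15 0; 1 30 0 0 0; 1 25 0 0 0; 1 10 0 0 0",
)

```text
time: 1.77
ee_pos: [0.5488, -0.1634, 0.121]
ee_rot: [-0.052, -0.705, -0.056, 0.705]
ft_force: [0.4, 0.6, -0.8]
gripper_width: -0.0002
```

```bash
python3 -c "
from h import *
go(-.033,0,.102)
p,d=manip.read_camera('side');cv2.imwrite('pics/s1.png',cv2.resize(p[100:320,180:400],None,fx=2.5,fy=2.5))"
```

```text
t 1.77 shift tool mm [5.  1.6 5.1]
along,cross,tipz -0.0313 0.0051 0.107 F a,c,z 0.53 0.49 -0.79
turn to y=1 C -89.0
turn to y=-1 C 91.0
x axis [-0.002  0.005 -1.   ] y [ 0.152 -0.988 -0.005] q7 [ 0.32  0.49 -0.17  1.83  0.11  0.83 -1.32] w -0.00023269601181289326
```

View pics/s1.png

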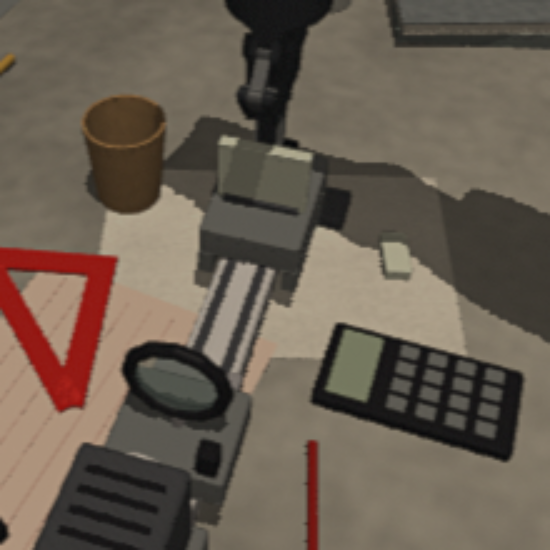

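The shut fingers stand just behind the white plate, which spans about (218–312, 140–205) in this crop. Next I'll push towards the stop in small steps.

Emit:
arm_command(
  motion="1 2 -5 4 0; 1 0 -5 0 0; 1 0 -4 0 0; 1 0 -4 0 0; 1 0 -4 0 0",
)

```text
time: 2.23
ee_pos: [0.5402, -0.1444, 0.1217]
ee_rot: [-0.051, -0.705, -0.053, 0.706]
ft_force: [0.3, -2.6, -0.9]
gripper_width: -0.0003
```

```bash
python3 -c "
from h import *
go(.1,0,.104)"
```

```text
t 2.23 shift tool mm [   3.9 -111.4   -2.3]
along,cross,tipz -0.0114 -0.0008 0.1077 F a,c,z -2.61 -0.01 -0.91
turn to y=1 C -89.3
turn to y=-1 C 90.7
x axis [-0.001  0.002 -1.   ] y [ 0.148 -0.989 -0.002] q7 [ 0.3   0.47 -0.18  1.86  0.11  0.82 -1.36] w -0.0003183702421184365
```

Emit:
arm_command(
  motion="1 1 -4 0 0; 1 0 -4 0 0; 1 0 -4 0 0; 1 0 -4 0 0",
)

```text
time: 2.57
ee_pos: [0.5386, -0.1277, 0.1232]
ee_rot: [0.052, 0.706, 0.052, -0.704]
ft_force: [0.3, -2.1, -1.0]
gripper_width: 0.0001
```

```bash
python3 -c "
from h import *
go(.1,0,.104)"
```

```text
t 2.57 shift tool mm [  5.2 -94.6  -1.3]
along,cross,tipz 0.0054 -0.0002 0.1092 F a,c,z -2.09 -0.01 -1.03
turn to y=1 C -89.3
turn to y=-1 C 90.7
x axis [ 0.003  0.001 -1.   ] y [ 0.147 -0.989 -0.   ] q7 [ 0.27  0.46 -0.18  1.88  0.11  0.81 -1.39] w 0.00010326732311095916
```

It has moved well past the 5 mm play at about 2 N, so the catch isn't holding it. I'll keep pushing.

Emit:
arm_command(
  motion="1 2 -8 0 0; 1 1 -10 0 0; 1 1 -10 0 0; 1 1 -10 0 0; 1 1 -8 0 0",
)

```text
time: 2.98
ee_pos: [0.5324, -0.0783, 0.1177]
ee_rot: [0.052, 0.707, 0.052, -0.703]
ft_force: [0.2, -1.2, 1.5]
gripper_width: 0.0002
```

```bash
python3 -c "
from h import *
go(.1,0,.104)"
```

```text
t 2.98 shift tool mm [ -0.3 -44.9  -0.2]
along,cross,tipz 0.0552 0.0003 0.1037 F a,c,z -1.22 0.0 1.54
turn to y=1 C -89.4
turn to y=-1 C 90.6
x axis [ 0.006  0.    -1.   ] y [ 0.146 -0.989  0.001] q7 [ 0.19  0.45 -0.19  1.92  0.11  0.77 -1.49] w 0.0002300379813936571
```

Emit:
arm_command(
  motion="1 0 -6 0 0; 1 0 -6 0 0; 1 0 -6 0 0; 1 0 -5 0 0; 1 0 -4 0 0",
)

```text
time: 3.4
ee_pos: [0.5278, -0.0458, 0.1174]
ee_rot: [0.053, 0.707, 0.053, -0.703]
ft_force: [0.6, -1.6, 0.1]
gripper_width: -0.0004
```

```bash
python3 -c "
from h import *
go(.1,0,.104)"
```

```text
t 3.4 shift tool mm [ -0.6 -12.   -0. ]
along,cross,tipz 0.088 0.0002 0.1034 F a,c,z -1.62 0.39 0.06
turn to y=1 C -89.2
turn to y=-1 C 90.8
x axis [ 0.005  0.001 -1.   ] y [ 0.149 -0.989 -0.001] q7 [ 0.13  0.44 -0.19  1.94  0.12  0.77 -1.55] w -0.0004182515705391157
```

Emit:
arm_command(
  motion="1 0 -3 0 0; 1 0 -3 0 0; 1 0 -3 0 0; 1 0 -3 0 0; 1 0 -3 0 0",
)

```text
time: 3.82
ee_pos: [0.526, -0.0338, 0.1175]
ee_rot: [0.053, 0.707, 0.051, -0.703]
ft_force: [2.8, -18.1, -0.9]
gripper_width: 0.0001
```

```bash
python3 -c "
from h import *
go(.1,0,.104)
p,d=manip.read_camera('side');cv2.imwrite('pics/s2.png',cv2.resize(p[100:320,180:400],None,fx=2.5,fy=2.5))"
```

```text
t 3.82 shift tool mm [-0.5  0.1  0. ]
along,cross,tipz 0.1002 0.0001 0.1035 F a,c,z -18.29 0.31 -0.91
turn to y=1 C -89.3
turn to y=-1 C 90.7
x axis [ 0.007 -0.003 -1.   ] y [ 0.146 -0.989  0.004] q7 [ 0.1   0.43 -0.19  1.95  0.12  0.76 -1.58] w 8.874826227907747e-05
```

View pics/s2.png

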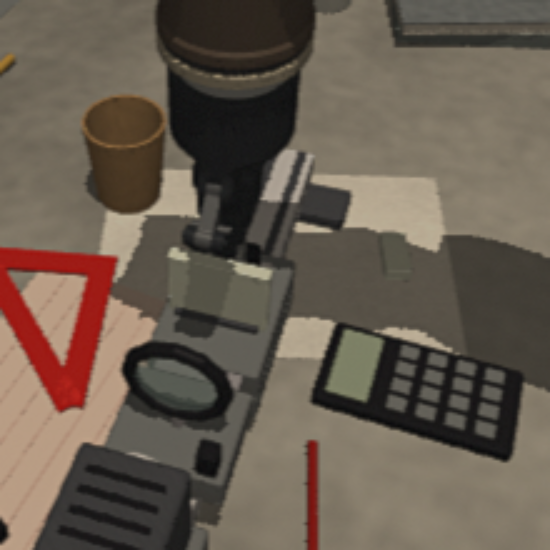

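The force rose to 18 N where the stop was expected, and the picture shows the saddle up against the collar near (245,380). I'll back off and lift.

Emit:
arm_command(
  motion="1 0 4 0 0; 1 0 5 0 0; 1 -10 3 0 0; 1 -30 0 0 0; 1 -40 0 0 0",
)

```text
time: 4.28
ee_pos: [0.5218, -0.0468, 0.193]
ee_rot: [-0.052, -0.702, -0.051, 0.709]
ft_force: [0.1, 0.6, 1.2]
gripper_width: -0.0
```

Emit:
arm_command(
  motion="1 -30 30 0 0; 1 0 40 0 0; 1 0 40 0 0; 1 0 40 0 0; 1 0 0 0 0",
)

```text
time: 4.7
ee_pos: [0.5491, -0.1958, 0.2384]
ee_rot: [0.056, 0.707, 0.055, -0.703]
ft_force: [-1.1, -1.5, -0.5]
gripper_width: 0.0001
```

Emit:
arm_command(
  motion="1 0 40 0 0; 1 0 40 0 0; 1 0 0 0 0; 1 0 0 0 0",
)

```text
time: 5.03
ee_pos: [0.5607, -0.2709, 0.2411]
ee_rot: [0.054, 0.708, 0.055, -0.702]
ft_force: [-0.1, 1.3, 0.4]
gripper_width: 0.0004
```

```bash
python3 - <<'E'
from h import *
go(.1,0,.104)
p,d=manip.read_camera("top");cv2.imwrite("pics/t3.png",p);P=cloud("top",d);z=P[...,2]
u=np.indices(d.shape)[1];v=np.indices(d.shape)[0]
m=(u>225)&(u<300)&(v>170)&(v<250)&(z>.115)&(z<.145)
r=cv2.minAreaRect(np.argwhere(m)[:,::-1].astype(np.float32));q=ray("top",r[0],.13);print(m.sum(),r,q,"travel",(q-S0)@E_)
E
```

```text
t 5.03 shift tool mm [ 123.2 -239.5   -1.3]
along,cross,tipz -0.1396 0.0024 0.2271 F a,c,z 1.32 0.04 0.42
turn to y=1 C -88.9
turn to y=-1 C 91.1
x axis [ 0.008  0.002 -1.   ] y [ 0.154 -0.988 -0.   ] q7 [ 0.45  0.44 -0.12  1.58  0.05  1.12 -1.1 ] w 0.0003973780876229225
310 ((253.67001342773438, 215.69000244140625), (46.527618408203125, 6.505382537841797), 81.8698959350586) [ 0.52322197 -0.0153086   0.13      ] travel 0.11882970820507406
```

View pics/t3.png

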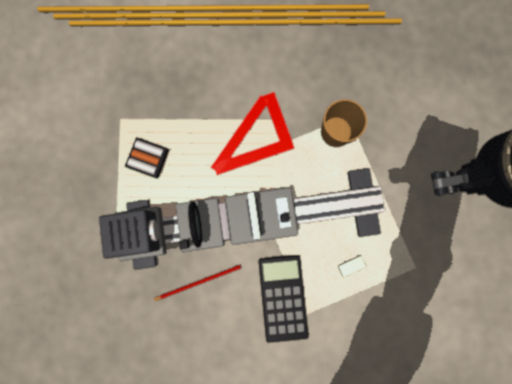

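The screen, now at (254,216), has travelled 119 mm. Its saddle touches the collar near (228,218), and the arm is clear.

```bash
python3 -c "
from workcell import manip
manip.close_job()"
```

```text
the job is handed in; nothing more can be done
```

The screen is up against the stop, the gripper has let go of it, and the job is handed in. I pushed the plate along the rail with shut fingers. It slid freely at about 2 N, so the catch was not holding it and I left the catch alone.

- **At the stop:** the push rose to about 18 N where the stop was expected. I then backed off and lifted clear.
- **Last picture from above:** the screen had travelled about 119 mm of 120 mm. Its saddle was touching the collar, and the arm was well away from everything.
- **Time:** the job took about 5 s, and no check failed or disagreed.

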